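Shim the rocking polisher

ROBOT

A 6-joint arm with a two-finger parallel gripper is mounted at the origin on the work surface. World frame = base frame: x ahead of the robot, y to its left, z up, the work surface at z = 0. Lengths are in m, angles in rad, forces in N, time in s.
With the tool pointing down it reaches from about 0.35 to 0.975 m from the base axis. Payload 4.9 kg.
Tool frame: the origin (TCP) lies at the very end of the fingers, on their centre line; the grasp point (between the pads) lies 19 mm behind it (ctrl.pinch_z is the distance from the TCP to the grasp point, in m); z points along the fingers, y is the line along which they close (so a half turn about z gives the same grasp; the last joint's range is limited). The gripper opens to 85 mm and grips with 20 to 120 N. Pads are 22 mm wide; open, the fingers measure 114 mm over their backs; the gripper's body (76 mm by 85 mm) begins 54 mm behind the grasp point. The pads swing forward as they close: fully open they stand 13 mm farther back than shut.
Start: joints at [1.005, 0.053, 1.613, -0, 1.476, -0.119], TCP at [0.27, 0.564, 0.231] pointing down, gripper open.
Joint ranges: [-3.01, 3.01], [-1.01, 2.22], [0.06, 2.58], [-1.02, 4.17], [0.09, 2.62], [-3.14, 3.14]. Speed limits (rad/s): [2.57, 2.57, 3.14, 3.14, 3.14, 3.14].

INTERFACE

Orientations are given as a rotation vector (axis times angle).
In Python, from station import ctrl, optics gives the robot as it stands. The module is installed in compiled form; this text tells all that it offers.
- The arm moves only by the shell command python3 -m handwheel 'ROWS' [OPENING] [FORCE]. ROWS is JSON, one flat list of numbers, 6 for each row, row after row: the shift along the tool's x, y, z in m, then the turn, a rotation vector about the tool's x, y, z in degrees. A call has 1 to 20 rows; each row shifts and turns the commanded pose from where the row before left it, along the tool's axes as they then stand; what a row does not reach is not made up. A row lasts 1/10 s, in which the tool goes at most 50 mm and 8.59 degrees, less where a joint would pass 70% of its speed; a pose out of reach is approached as far as the arm can. A call is refused whole if a number of a shift passes 0.05 or a number of a turn 8.59, either way. A call with a gripper value outside its range is refused whole. OPENING is the closure, from 0 (fully open) to 1 (shut), set as the call begins (- or left out, the last holds). The fingers move at their own pace and stop on an object; FORCE is the grip in N (left out, the last holds). Time passes only in rows, so rows that do not move let the fingers close. It gives the time, the measured TCP pose, the force and the opening at its end, in the units of the state.
- ctrl.get_obs(): the state, without advancing time (a new reading comes with each control period).
- optics.get_image(name): name is "scene" or "top" or "wrist"; returns (picture, depth): 480x640x3 uint8, red, green, blue; 480x640 float32, m along the optical axis (not along the pixel's ray), 0 where there is no reading.
- optics.get_calibration(name): a dict with "fovy" (degrees; the focal length in pixels is half the picture's height over the tangent of half this angle, whatever the lens; pixels are square), "cx", "cy" (the principal point, pixels), "rvec" (rotation vector, rad) and "tvec" (3), from world to camera coordinates, as OpenCV has them; the wrist camera has in their place "mount" (4x4, takes a point from camera to tool coordinates, whose origin is the TCP and whose axes are the flange's). Camera axes: x right, y down, z forward; pixel columns grow to the right and rows downward; lengths in m; the calibration is good to about 2 mm. A picture is of the moment at which its call begins: read the wrist's pose just before it. get_calibration takes no time and is no camera call.
- ctrl.finish_job(): hands the job in, once; it reports no verdict.
The state is a dict: "t": time; "q": joint angles; "dq": joint speeds; "effort": joint torques, N m; "tool_pos": TCP position; "tool_rot": TCP orientation; "contact_force": force on the tool from outside, world axes, zero at the start; "wrist_torque": the same for the moment, N m; "opening": finger opening in m.
Only numpy, scipy, OpenCV 4.12 (cv2) and the standard library are available. Lean on these libraries where they do the work, as an engineer would, in place of code of your own. Each camera call takes 0.05 s, during which the arm holds its last target. There are 200 camera calls.

TASK

The bench polisher rocks because its foot nearest the loose wooden wedge is short and hangs clear of the bench. Push the wedge along the bench with the fingertips, thin edge first, under that foot until it is snug and carries the foot, with the polisher still level and where it stood; then press down on the corner of the base plate above that foot to check that it no longer rocks. Nothing is to be picked up or lifted, the other things stay where they are, and the robot ends clear of everything.

Things in the scene. Friction and masses are not known exactly. Their poses are not given: they have to be found in the camera images.
- polisher: Bench polisher, loose, 3.4 kg. Dark base plate 210 (x) x 240 (y) mm, 36 to 44 mm above the bench, on four domed feet at x = +-83, y = +-98 mm; green motor 90 mm thick along y at x = 25 mm, top 163 mm up, white wheel at its -y end. Origin at bench level under the plate's centre, z up, yaw within 0.25 rad. The foot at x = -83, y = +98 (near left, seen from the robot) is short; the plate starts level.
- short_foot (a point): Lowest point of the short foot: it hangs 8 mm above the bench, the other three stand on it. Domed rubber end of 14 mm radius, centred on this point; 22 mm in from the plate's edges. The foot bears on the wedge where that is 8 mm thick.
- corner_top (a point): Point on the plate's flat top, straight above the short foot, 44 mm above the bench: where to press down. The motor is over 60 mm away. Without the wedge about 3 N here rocks the plate down.
- wedge: Loose pale wooden wedge on the bench beside the polisher, 120 (x) x 50 (y) mm, about 60 g; origin at the centre of its underside, z up. Thin edge at x = +60, 2 mm thick, roughly towards the short foot; it thickens evenly to 18 mm at the upright flat end x = -60. It meets the foot with the foot's centre at x = +15; a push of 5 to 10 N there makes it snug. Friction (about 0.6) holds it in.
- offcut: Bystander: rectangular offcut of the same pale wood as the wedge, 100 x 45 x 20 mm, equally thick all along: not the wedge. Leave it alone. Origin in it, at bench level.
- jar: Bystander: white lidded jar, 60 mm across, 65 mm high. Leave it alone. Origin in it, at bench level.
- screwdriver: Bystander: screwdriver lying on the bench. Leave it alone. Origin in it, at bench level.
- cup: Bystander: grey plastic cup, 72 mm across, 85 mm high. Leave it alone. Origin in it, at bench level.
- brush: Bystander: brush lying on the bench. Leave it alone. Origin in it, at bench level.
- collar: Bystander: steel collar lying flat, 48 mm across, 18 mm high. Leave it alone. Origin in it, at bench level.
- tin: Bystander: round metal tin, 66 mm across, 85 mm high. Leave it alone. Origin in it, at bench level.
- spare_wheel: Bystander: spare white polishing wheel lying flat, 100 mm across, 27 mm high. Leave it alone. Origin in it, at bench level.
There are look-alikes about, which are no part of the job. What is shaped like the wedge but black or turquoise is not meant.

How it is judged:
By the outcome, as a careful person would: the job done as asked, in the order asked, and still so for the second after the job is handed in, with the robot touching nothing.
It also fails if it takes over 51 s, if anything falls off the work surface, if the arm or the gripper's body presses on something with over 40 N, if the wrist force passes 120 N, or if a joint passes its speed limit or range.

## Working session

There is one attempt and no reset: what is moved stays moved. The work goes in short steps, Python scripts to look and compute and a shell command to move; the robot and the scene stay as the last step left them, time stands still between calls to the robot, and variables do not carry over. Pictures are saved under pics/ and viewed, on a budget of 10 in all, crops included, one or two more only if the job needs it, and the job is handed in when it is done.

```bash
mkdir -p pics; cat > h.py <<'E'
import numpy as np, cv2
from station import ctrl, optics
from scipy.spatial.transform import Rotation as R
def cam(n, obs=None):
    c=optics.get_calibration(n); f=240/np.tan(np.radians(c["fovy"])/2)
    K=np.array([[f,0,c["cx"]],[0,f,c["cy"]],[0,0,1]])
    if "mount" in c:
        o=obs; T=np.eye(4);T[:3,:3]=R.from_rotvec(o["tool_rot"]).as_matrix();T[:3,3]=o["tool_pos"]
        W=T@np.array(c["mount"]); return K,W[:3,:3],W[:3,3]
    r=R.from_rotvec(np.ravel(c["rvec"])).as_matrix().T
    return K,r,-r@np.ravel(c["tvec"])
def ray(C,uv,z):
    K,r,t=C; uv=np.atleast_2d(uv).astype(float)
    d=(np.c_[uv,np.ones(len(uv))]@np.linalg.inv(K).T)@r.T
    return t+d*((z-t[2])/d[:,2])[:,None]
def cloud(C,D):
    K,r,t=C; v,u=np.mgrid[:480,:640]
    P=np.stack([(u-K[0,2])/K[0,0]*D,(v-K[1,2])/K[1,1]*D,D],-1)
    return P@r.T+t
def proj(C,P):
    K,r,t=C; p=(np.atleast_2d(P)-t)@r@K.T; return p[:,:2]/p[:,2:]
E
python3 - <<'E'
from h import *
print(ctrl.get_obs())
for n in("scene","top"):
    im,D=optics.get_image(n); np.savez(n+".npz",im=im,D=D); cv2.imwrite(f"pics/{n}.png",im[:,:,::-1]); print(n,optics.get_calibration(n),cam(n)[2])
E
```

```text
{'t': 0.0, 'q': array([ 1.00498436e+00,  5.33579668e-02,  1.61429462e+00,  1.78868009e-05,
        1.47599503e+00, -1.19006212e-01]), 'dq': array([ 0.00039429,  0.00056865, -0.00062439, -0.00106619,  0.00070883,
       -0.00071166]), 'effort': array([-3.05635022e-04, -3.93692350e+01, -3.70171201e+01, -1.79027261e-04,
        7.32926623e-03, -4.95862892e-06]), 'tool_pos': array([0.26971755, 0.56311734, 0.23006196]), 'tool_rot': array([-6.95863103e-01, -3.06283034e+00,  3.03046826e-03]), 'contact_force': array([-0.54926663,  0.20147415, -0.22196233]), 'wrist_torque': array([ 0.01944791, -0.01388463, -0.01993936]), 'opening': 0.08532671531085478}
scene {'fovy': 50.51022241072621, 'cx': 328.38110092611817, 'cy': 234.4464441799725, 'rvec': array([ 1.20331875,  2.13119921, -1.12346286]), 'tvec': array([ 0.32548334, -0.21737693,  1.58607715])} [1.38300426 0.47335153 0.72943155]
top {'fovy': 48.093185996316116, 'cx': 312.19683479695874, 'cy': 227.76679990908232, 'rvec': array([ 2.10795223, -2.14921891,  0.20277215]), 'tvec': array([-0.02489134,  0.56118546,  1.314314  ])} [ 0.31215331 -0.02385975  1.39461859]
```

View pics/top.png

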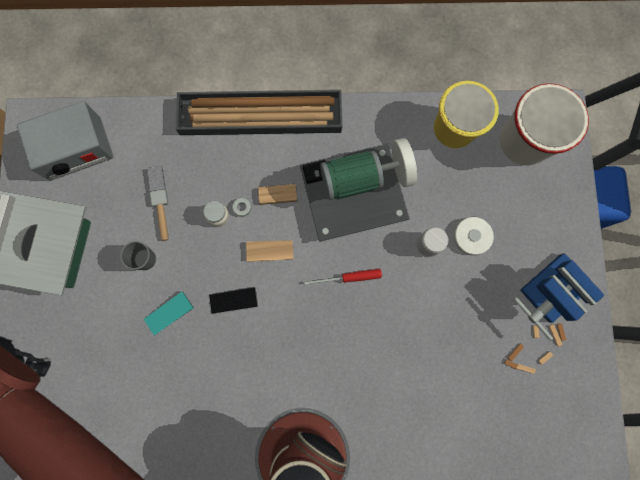

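View pics/scene.png

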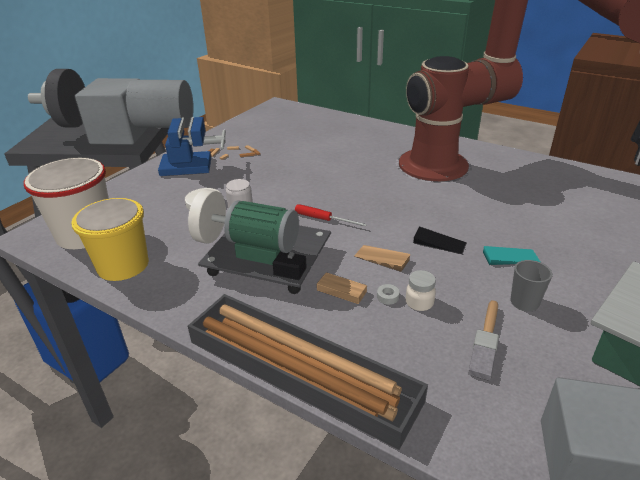

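The top view shows the plate with its near-left bolt at about (325,231). There are two pale pieces: (270,251), about 48x20 px, matches the wedge, and (278,194), about 39x18 px, matches the offcut. The scene view agrees. Next I'll measure them.

```bash
python3 - <<'E'
from h import *
z=np.load("top.npz"); im,D=z["im"],z["D"]; C=cam("top"); P=cloud(C,D)
hsv=cv2.cvtColor(im,cv2.COLOR_RGB2HSV)
m=cv2.inRange(hsv,(8,70,110),(22,255,255))
print("bench z",np.median(P[260:280,330:350,2]),np.median(P[300:340,300:400,2]))
for n,(x0,y0,x1,y1) in dict(wedge=(235,235,305,268),off=(248,178,306,210)).items():
    mm=np.zeros_like(m); mm[y0:y1,x0:x1]=m[y0:y1,x0:x1]
    mm=cv2.morphologyEx(mm,cv2.MORPH_CLOSE,np.ones((3,3)))
    q=P[mm>0]; ctr=max(cv2.findContours(mm,0,2)[0],key=cv2.contourArea)
    r=cv2.minAreaRect((ray(C,ctr[:,0],0.008)[:,:2]*1000).astype(np.float32)); print(n,len(q),r,cv2.boxPoints(r).round(0).tolist())
    ys=q[:,1]; 
    for a in np.linspace(ys.min(),ys.max(),7)[:-1]:
        s=q[(ys>=a)&(ys<a+(np.ptp(ys))/6)]; print("  y%.3f x%.3f z%.4f"%(s[:,1].mean(),s[:,0].mean(),np.median(s[:,2])))
# plate
g=(P[:,:,2]>0.034)&(P[:,:,2]<0.054); g[:, :290]=0; g[:,415:]=0; g[:140]=0;g[245:]=0
g=g.astype(np.uint8)*255; g=cv2.morphologyEx(g,cv2.MORPH_OPEN,np.ones((3,3)))
c=max(cv2.findContours(g,0,2)[0],key=cv2.contourArea)
r=cv2.minAreaRect((ray(C,c[:,0],0.044)[:,:2]*1000).astype(np.float32)); print("plate",r,cv2.boxPoints(r).round(0).tolist(),np.median(P[g>0][:,2]))
# bolts
gray=cv2.cvtColor(im,cv2.COLOR_RGB2GRAY)
b=((gray>110)&(g>0)).astype(np.uint8); n,l,s,ce=cv2.connectedComponentsWithStats(b)
for i in range(1,n):
    if s[i,4]>5: print("bolt",ce[i].round(1),s[i,4],ray(C,ce[i],0.045)[0].round(4))
o=ctrl.get_obs(); print(R.from_rotvec(o["tool_rot"]).as_matrix().round(3))
v=cv2.resize(im[130:300,190:420],None,fx=3.4,fy=3.4,interpolation=cv2.INTER_CUBIC); cv2.imwrite("pics/crop1.png",v[:,:,::-1])
E
```

```text
bench z 0.0008833617782934011 -0.0003576742194582039
wedge 905 ((510.3802490234375, 77.14288330078125), (52.070640563964844, 119.9291000366211), 0.14453479647636414) [[484.0, 137.0], [484.0, 17.0], [537.0, 17.0], [536.0, 137.0]]
  y-0.024 x0.312 z1.3946
  y0.023 x0.513 z0.0024
  y0.044 x0.512 z0.0059
  y0.071 x0.511 z0.0093
  y0.098 x0.511 z0.0123
  y0.125 x0.509 z0.0158
off 604 ((663.363037109375, 55.772186279296875), (45.51964569091797, 100.13957977294922), 3.668041467666626) [[637.0, 104.0], [644.0, 4.0], [689.0, 7.0], [683.0, 107.0]]
  y-0.024 x0.312 z1.3946
  y0.012 x0.664 z0.0199
  y0.030 x0.664 z0.0196
  y0.053 x0.661 z0.0194
  y0.074 x0.658 z0.0200
  y0.095 x0.659 z0.0189
plate ((629.8245849609375, -151.8111572265625), (156.5118408203125, 239.88511657714844), 12.617133140563965) [[527.0, -52.0], [580.0, -286.0], [732.0, -252.0], [680.0, -18.0]] 0.043005944292268894
bolt [382. 152.] 19 [ 0.7604 -0.2228  0.045 ]
bolt [398.9 212.4] 33 [ 0.5978 -0.2592  0.045 ]
bolt [325.1 230.6] 34 [ 0.554  -0.0685  0.045 ]
[[-0.902  0.432 -0.001]
 [ 0.432  0.902 -0.002]
 [ 0.    -0.002 -1.   ]]
```

View pics/crop1.png

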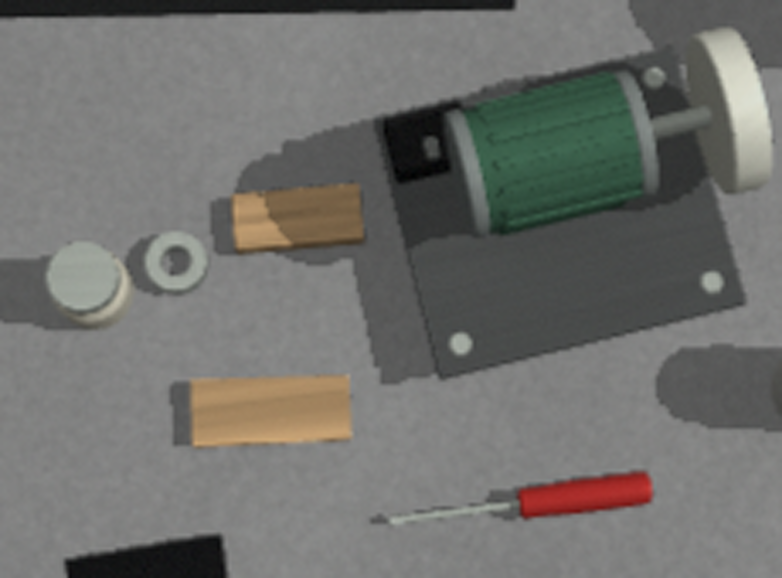

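Foot from the plate corners is (0.553,-0.069), and from the bolt it is (0.554,-0.069). The wedge centre is (0.510,0.077). Its height falls from about 17 mm at y=0.137 to 2 mm at y=0.017, so it points towards -y. First I'll turn it about 18° by nudging the thick end's far side, then push along its axis.

```bash
python3 -m handwheel '[0,0,0,0,0,7.4, 0,0,0,0,0,7.4, 0,0,0,0,0,7.4, 0,0,0,0,0,7.4, 0,0,0,0,0,7.4, 0,0,0,0,0,7.4, -0.043,0.0118,0,0,0,0, -0.043,0.0118,0,0,0,0, -0.043,0.0118,0,0,0,0, -0.043,0.0118,0,0,0,0, -0.043,0.0118,0,0,0,0, -0.043,0.0118,0,0,0,0, -0.043,0.0118,0,0,0,0, -0.043,0.0118,0,0,0,0, -0.043,0.0118,0,0,0,0, -0.043,0.0118,0,0,0,0, -0.043,0.0118,0,0,0,0, -0.043,0.0118,0,0,0,0, 0,0,0,0,0,0, 0,0,0,0,0,0]' 1
python3 -c "
from h import *
o=ctrl.get_obs();print(o['t'],o['tool_pos'],R.from_rotvec(o['tool_rot']).as_matrix().round(3))"
```

```text
t: 2.1
tool_pos: [0.5795, 0.1264, 0.2306]
tool_rot: [-1.804, -2.57, 0.001]
contact_force: [-0.3, -0.8, -0.4]
opening: 0.0001
2.1 [0.57954968 0.12642727 0.23055663] [[-0.34   0.94  -0.002]
 [ 0.94   0.34   0.   ]
 [ 0.001 -0.001 -1.   ]]
```

```bash
python3 -m handwheel '[0,0,0.04,0,0,0, 0,0,0.04,0,0,0, 0,0,0.04,0,0,0, 0,0,0.04,0,0,0, 0,0,0.04,0,0,0, 0,0,0.014,0,0,0, 0,0,0.01,0,0,0, 0,0,0,0,0,0]'
python3 -m handwheel '[0.0024,-0.0066,0,0,0,0, 0.0024,-0.0066,0,0,0,0, 0.0024,-0.0066,0,0,0,0, 0.0024,-0.0066,0,0,0,0, 0.0024,-0.0066,0,0,0,0, 0.0024,-0.0066,0,0,0,0, 0.0024,-0.0066,0,0,0,0, 0.0024,-0.0066,0,0,0,0, 0,0,0,0,0,0]'
python3 - <<'E'
from h import *
im,D=optics.get_image("top"); np.savez("t2.npz",im=im,D=D)
v=cv2.resize(im[130:300,190:420],None,fx=3.4,fy=3.4,interpolation=cv2.INTER_CUBIC); cv2.imwrite("pics/t2.png",v[:,:,::-1])
E
```

```text
t: 2.9
tool_pos: [0.5793, 0.1278, 0.0072]
tool_rot: [-1.801, -2.574, 0.0]
contact_force: [0.1, 0.6, 0.5]
opening: 0.0003
t: 3.8
tool_pos: [0.5226, 0.1272, 0.0072]
tool_rot: [-1.801, -2.573, 0.0]
contact_force: [0.2, 0.4, -0.3]
opening: 0.0001
```

View pics/t2.png

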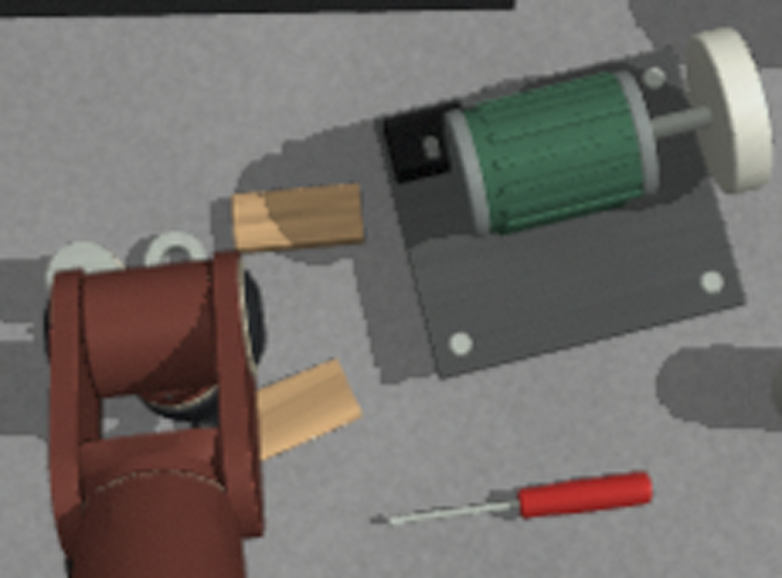

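```bash
cat > w.py <<'E'
import sys
from h import *
f,x0,y0,x1,y1=sys.argv[1],*map(int,sys.argv[2:6])
z=np.load(f); im,D=z["im"],z["D"]; C=cam("top"); P=cloud(C,D)
hsv=cv2.cvtColor(im,cv2.COLOR_RGB2HSV); m=cv2.inRange(hsv,(8,70,90),(22,255,255)); mm=m*0; mm[y0:y1,x0:x1]=m[y0:y1,x0:x1]
mm=cv2.morphologyEx(mm,cv2.MORPH_OPEN,np.ones((3,3)))
c=max(cv2.findContours(mm,0,2)[0],key=cv2.contourArea); k=mm*0; cv2.drawContours(k,[c],-1,255,-1)
v,u=np.nonzero((k>0)); zz=np.clip(P[v,u,2],0,.02)
Q=np.array([ray(C,(a,b),h)[0] for a,b,h in zip(u,v,zz)])[:,:2]*1000
h=cv2.convexHull(Q.astype(np.float32)); r=cv2.minAreaRect(h); print(len(Q),r,cv2.boxPoints(r).round(1).tolist())
b=cv2.boxPoints(r); F=np.array([554,-68.5])
E=[(b[i],b[(i+1)%4]) for i in range(4)]
E=[e for e in E if 40<np.linalg.norm(e[0]-e[1])<62] or E
e=min(E,key=lambda e:e[0][1]+e[1][1]); mid=(e[0]+e[1])/2; t=e[1]-e[0]; t/=np.linalg.norm(t); d=np.array([t[1],-t[0]]); d*=-np.sign(d[1])
cen=mid-60*d; n=np.array([-d[1],d[0]]); s=F-cen
print("tip",mid,"d",d,"phi",np.degrees(np.arctan2(d[0],-d[1])),"cen",cen,"foot along",s@d,"lat(+far)",s@n)
E
python3 w.py t2.npz 266 230 300 270
```

```text
550 ((512.6910400390625, 54.81996536254883), (50.18147277832031, 84.12902069091797), 22.567880630493164) [[473.3999938964844, 84.0], [505.70001220703125, 6.300000190734863], [552.0, 25.600000381469727], [519.7000122070312, 103.30000305175781]]
tip [528.8345    15.976524] d [ 0.3837776 -0.9234256] phi 22.567871 cen [505.80783   71.382065] foot along 147.66575619123614 lat(+far) -9.181718061629454
```

```bash
python3 -m handwheel '[0,0.02,0,0,0,0, 0,0,-0.03,0,0,0, 0,0,-0.03,0,0,0, 0.03,-0.0275,0,0,0,0, 0.03,-0.0275,0,0,0,0, 0,0,0,0,0,0, 0,0,0.03,0,0,0, 0,0,0.03,0,0,0, 0,0,0,0,0,0]' 0.75
python3 - <<'E'
from h import *
im,D=optics.get_image("top"); np.savez("t3.npz",im=im,D=D)
E
python3 w.py t3.npz 240 230 300 275
```

```text
t: 4.75
tool_pos: [0.4663, 0.1706, 0.0031]
tool_rot: [-1.798, -2.568, 0.011]
contact_force: [-0.4, -1.0, -0.4]
opening: 0.0213
893 ((506.8636169433594, 72.74180603027344), (53.47891616821289, 121.32685089111328), 22.652557373046875) [[458.79998779296875, 118.4000015258789], [505.6000061035156, 6.5], [554.9000244140625, 27.100000381469727], [508.20001220703125, 139.0]]
tip [530.22766  16.75812] d [ 0.38514218 -0.9228572 ] phi 22.652569 cen [507.11914   72.129555] foot along 147.83679689537303 lat(+far) -10.898033129005626
```

```bash
python3 -m handwheel '[0,0,0,0,0,1.5, -0.01,0,0,0,0,0, -0.01,0,0,0,0,0, -0.006,0,0,0,0,0, -0.006,0,0,0,0,0, -0.006,0,0,0,0,0, -0.008,0,0,0,0,0, -0.008,0,0,0,0,0, -0.008,0,0,0,0,0, -0.008,0,0,0,0,0, -0.008,0,0,0,0,0, -0.008,0,0,0,0,0, -0.008,0,0,0,0,0, -0.008,0,0,0,0,0, -0.008,0,0,0,0,0, -0.006,0,0,0,0,0, 0,0,0,0,0,0]'
python3 - <<'E'
from h import *
im,D=optics.get_image("top"); np.savez("t4.npz",im=im,D=D)
v=cv2.resize(im[130:300,190:420],None,fx=3.4,fy=3.4,interpolation=cv2.INTER_CUBIC); cv2.imwrite("pics/t4.png",v[:,:,::-1])
E
python3 w.py t4.npz 240 228 330 275
```

```text
t: 6.5
tool_pos: [0.5071, 0.0608, 0.0074]
tool_rot: [1.836, 2.549, -0.0]
contact_force: [-0.4, 0.0, -0.8]
opening: 0.0212
478 ((532.33056640625, -22.612247467041016), (50.314659118652344, 89.28275299072266), 18.74542236328125) [[494.20001220703125, 11.600000381469727], [522.9000244140625, -73.0], [570.5, -56.79999923706055], [541.7999877929688, 27.700000762939453]]
tip [546.6767  -64.88566] d [ 0.32136387 -0.9469558 ] phi 18.745424 cen [527.39484  -8.06831] foot along 65.77607778784886 lat(+far) 5.773352341414693
```

View pics/t4.png

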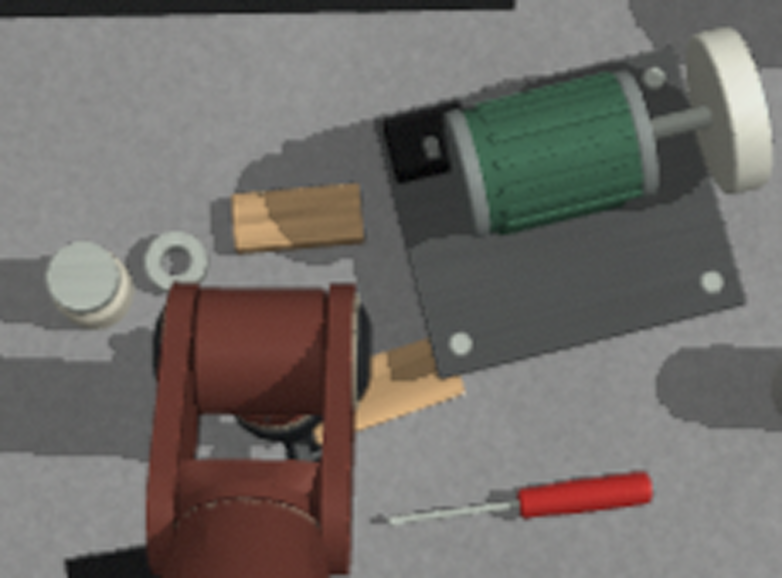

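```bash
python3 -m handwheel '[-0.006,0.0008,0,0,0,0, -0.006,0.0008,0,0,0,0, -0.006,0.0008,0,0,0,0, -0.006,0.0008,0,0,0,0, -0.006,0.0008,0,0,0,0, -0.006,0.0008,0,0,0,0, -0.005,0.0006,0,0,0,0, 0,0,0,0,0,0]'
python3 - <<'E'
from h import *
o=ctrl.get_obs(); print(o["contact_force"])
im,D=optics.get_image("top"); np.savez("t5.npz",im=im,D=D)
v=cv2.resize(im[130:300,190:420],None,fx=3.4,fy=3.4,interpolation=cv2.INTER_CUBIC); cv2.imwrite("pics/t5.png",v[:,:,::-1])
im,D=optics.get_image("scene"); np.savez("s5.npz",im=im,D=D)
C=cam("scene"); u,v=proj(C,[.554,-.0685,.03])[0].astype(int); print(u,v)
c=cv2.resize(im[v-45:v+45,u-60:u+60],None,fx=4,fy=4,interpolation=cv2.INTER_CUBIC)
t=np.load("t5.npz")["im"][190:280,250:370]; t=cv2.resize(t,None,fx=4,fy=4,interpolation=cv2.INTER_CUBIC)
cv2.imwrite("pics/c5.png",np.vstack([c,t])[:600,:,::-1]) if 0 else cv2.imwrite("pics/c5.png",cv2.resize(np.hstack([c,t]),(800,300))[:,:,::-1])
E
python3 w.py t5.npz 240 228 330 275
```

```text
t: 7.35
tool_pos: [0.5254, 0.0237, 0.0074]
tool_rot: [1.836, 2.549, 0.0]
contact_force: [-0.2, -0.0, 0.2]
opening: 0.0217
[-0.19560896 -0.02567765  0.18098414]
319 238
120 ((534.090087890625, -52.327884674072266), (23.910903930664062, 54.72673034667969), 17.74919319152832) [[514.4000244140625, -29.899999618530273], [531.0, -82.0], [553.7999877929688, -74.69999694824219], [537.0999755859375, -22.600000381469727]]
tip [522.70374  -55.972515] d [-0.9524002  -0.30485055] phi -72.250824 cen [579.8478  -37.68148] foot along 34.01247203802882 lat(+far) 21.47185505653397
```

View pics/c5.png

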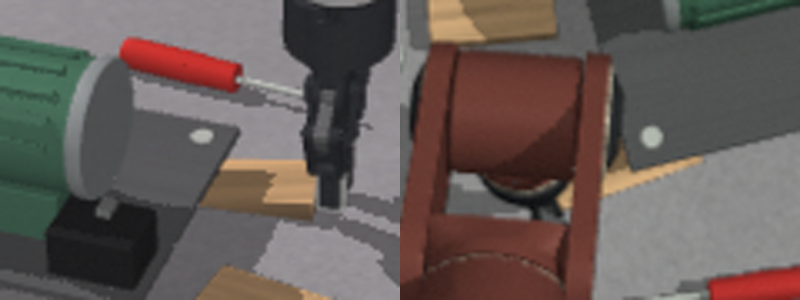

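The wedge's near edge is 26 mm from the foot, so it is centred, with about 10 mm left to go. I'll advance gently and watch the force.

```bash
python3 -m handwheel '[-0.003,0,0,0,0,0, -0.003,0,0,0,0,0, -0.001,0,0,0,0,0, 0,0,0,0,0,0]'
python3 -m handwheel '[-0.001,0,0,0,0,0, 0,0,0,0,0,0]'
python3 -m handwheel '[-0.001,0,0,0,0,0, 0,0,0,0,0,0]'
python3 -m handwheel '[-0.001,0,0,0,0,0, 0,0,0,0,0,0]'
```

```text
t: 7.85
tool_pos: [0.5269, 0.0182, 0.0072]
tool_rot: [-1.835, -2.549, -0.001]
contact_force: [-1.1, 4.0, 1.2]
opening: 0.0214
t: 8.05
tool_pos: [0.5272, 0.0174, 0.0072]
tool_rot: [-1.835, -2.549, -0.001]
contact_force: [-2.2, 4.8, 0.3]
opening: 0.0215
t: 8.25
tool_pos: [0.5274, 0.0168, 0.0072]
tool_rot: [-1.835, -2.548, -0.002]
contact_force: [-2.3, 6.1, 1.8]
opening: 0.0215
t: 8.45
tool_pos: [0.5275, 0.0163, 0.0072]
tool_rot: [-1.834, -2.547, -0.002]
contact_force: [-2.1, 7.4, 3.8]
opening: 0.0214
```

```bash
python3 -m handwheel '[0.002,0,0,0,0,0, 0.01,0,0,0,0,0, 0.03,0,0,0,0,0, 0.04,0,-0.02,0,0,0, 0.04,0,-0.04,0,0,0, 0.03,0,-0.04,0,0,0, 0,0,-0.02,0,0,0, 0,0,0,0,0,0]' 1
cat > chk.py <<'E'
import sys
from h import *
tag=sys.argv[1]
im,D=optics.get_image("top"); np.savez(tag+".npz",im=im,D=D); C=cam("top")
z=np.load("top.npz"); 
for nm,i,d in(("start",z["im"],z["D"]),("now",im,D)):
    P=cloud(C,d); g=cv2.cvtColor(i,cv2.COLOR_RGB2GRAY); out=[]
    for c in((382,152),(399,212),(325,231)):
        b=np.zeros_like(g); b[c[1]-7:c[1]+8,c[0]-7:c[0]+8]=1; v,u=np.nonzero(b*(g>110)*(P[:,:,2]>.03)*(P[:,:,2]<.06)); out.append((ray(C,(u.mean(),v.mean()),.045)[0,:2]*1000).round(1).tolist())
    k=(P[:,:,2]>.03)&(P[:,:,2]<.056); k[:205]=0;k[238:]=0;k[:,:300]=0;k[:,410:]=0
    v,u=np.nonzero(k); q=P[v,u]; A=np.c_[q[:,:2]-[.6,-.15],np.ones(len(q))]; co=np.linalg.lstsq(A,q[:,2],rcond=None)[0]
    print(nm,out,"plane slope mrad",(co[:2]*1000).round(1),"z",co[2].round(4),len(q))
s,_=optics.get_image("scene"); 
c=cv2.resize(s[193:283,259:379],None,fx=4,fy=4,interpolation=cv2.INTER_CUBIC); t=cv2.resize(im[190:280,250:370],None,fx=4,fy=4,interpolation=cv2.INTER_CUBIC)
cv2.imwrite(f"pics/{tag}.png",cv2.resize(np.hstack([c,t]),(800,300))[:,:,::-1])
E
python3 chk.py t6; python3 w.py t6.npz 250 205 330 275
```

```text
t: 9.25
tool_pos: [0.4838, 0.156, 0.1271]
tool_rot: [1.829, 2.546, 0.009]
contact_force: [0.6, 0.1, 0.4]
opening: 0.0002
start [[760.4, -222.8], [598.2, -259.7], [554.0, -68.5]] plane slope mrad [ 2.9 -0.8] z 0.043 2406
now [[761.1, -222.4], [598.2, -259.9], [554.0, -68.4]] plane slope mrad [-1.6  0.8] z 0.0432 2410
468 ((542.1119995117188, -34.472190856933594), (50.51194763183594, 83.06353759765625), 18.369714736938477) [[505.1000061035156, -3.0], [531.2000122070312, -81.80000305175781], [579.2000122070312, -65.9000015258789], [553.0, 12.899999618530273]]
tip [555.2006  -73.88762] d [ 0.31514758 -0.9490426 ] phi 18.369722 cen [536.29175 -16.94506] foot along 54.50854727613705 lat(+far) 0.5584715168502044
```

View pics/t6.png

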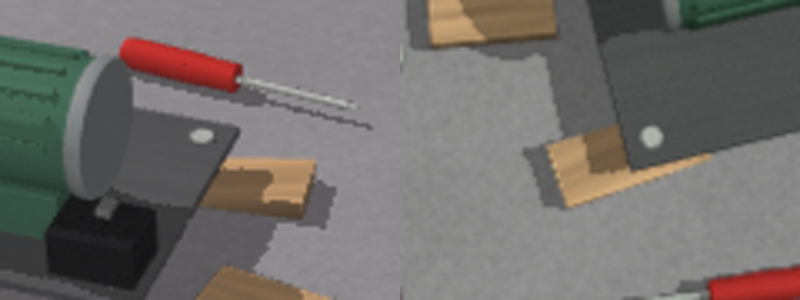

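Wedge lateral error is 0.6 mm, the plate bolts are within 1 mm and level, and the push reached about 7.7 N. Now I'll press at corner_top.

```bash
python3 -m handwheel '[-0.039,-0.0008,0,0,0,0, -0.039,-0.0008,0,0,0,0, -0.039,-0.0008,0,0,0,0, -0.039,-0.0008,0,0,0,0, -0.039,-0.0008,0,0,0,0, -0.04,-0.0006,0,0,0,0, 0,0,0,0,0,0, 0,0,0.03,0,0,0, 0,0,0.03,0,0,0, 0,0,0.01,0,0,0, 0,0,0.003,0,0,0, 0,0,0,0,0,0]'
python3 -m handwheel '[0,0,0.002,0,0,0, 0,0,0.002,0,0,0, 0,0,0,0,0,0]'
```

```text
t: 10.55
tool_pos: [0.5513, -0.0694, 0.0494]
tool_rot: [-1.835, -2.549, 0.001]
contact_force: [-0.8, -0.4, 0.5]
opening: -0.0002
t: 10.85
tool_pos: [0.552, -0.0697, 0.0464]
tool_rot: [1.835, 2.549, 0.001]
contact_force: [0.2, 0.1, -0.5]
opening: 0.0003
```

```bash
for i in 1; do python3 -m handwheel '[0,0,0.001,0,0,0, 0,0,0,0,0,0]'; python3 -m handwheel '[0,0,0.001,0,0,0, 0,0,0,0,0,0]';  python3 -m handwheel '[0,0,0.001,0,0,0, 0,0,0,0,0,0]'; done
```

```text
t: 11.05
tool_pos: [0.5517, -0.0697, 0.0449]
tool_rot: [1.835, 2.549, 0.0]
contact_force: [0.2, 0.8, 0.3]
opening: -0.0001
t: 11.25
tool_pos: [0.5515, -0.0696, 0.0436]
tool_rot: [-1.835, -2.55, -0.0]
contact_force: [-0.1, -0.4, 0.2]
opening: -0.0001
t: 11.45
tool_pos: [0.5516, -0.0696, 0.0435]
tool_rot: [-1.835, -2.549, 0.0]
contact_force: [-2.7, 0.3, 5.4]
opening: 0.0002
```

```bash
python3 -m handwheel '[0,0,0.001,0,0,0, 0,0,0,0,0,0]'; python3 -m handwheel '[0,0,0.001,0,0,0, 0,0,0,0,0,0, 0,0,0,0,0,0, 0,0,0,0,0,0]'
```

```text
t: 11.65
tool_pos: [0.5516, -0.0696, 0.0434]
tool_rot: [-1.835, -2.549, 0.001]
contact_force: [-4.8, 0.4, 11.2]
opening: -0.0001
t: 12.05
tool_pos: [0.5517, -0.0697, 0.0433]
tool_rot: [-1.834, -2.549, 0.001]
contact_force: [-8.3, 1.9, 16.4]
opening: 0.0
```

At 16 N the plate moved only 0.2–0.3 mm, so it is firm. Next I'll release straight up, retreat and check.

```bash
python3 -m handwheel '[0,0,-0.003,0,0,0, 0,0,-0.01,0,0,0, 0,0,-0.04,0,0,0, 0,0,-0.05,0,0,0, 0,0,-0.05,0,0,0, 0.04,0,0,0,0,0, 0.04,0,0,0,0,0, 0.04,0,0,0,0,0, 0.04,0,0,0,0,0, 0.04,0,0,0,0,0, 0.04,0,0,0,0,0, 0,0,0,0,0,0]'
python3 chk.py t7; python3 w.py t7.npz 250 205 330 275
python3 - <<'E'
import numpy as np,cv2
from h import *
im=np.load("t7.npz")["im"];z=np.load("top.npz")["im"]; cv2.imwrite("pics/f7.png",np.vstack([cv2.resize(np.load("t7.npz")["im"][130:300,100:500],(800,340)),np.zeros((1,800,3),np.uint8)])[:,:,::-1])
a=np.load("t6.npz")["im"]; 
E
```

```text
t: 13.25
tool_pos: [0.4739, 0.1613, 0.194]
tool_rot: [-1.828, -2.554, -0.002]
contact_force: [0.1, -0.2, -0.6]
opening: 0.0002
start [[760.4, -222.8], [598.2, -259.7], [554.0, -68.5]] plane slope mrad [ 2.9 -0.8] z 0.043 2406
now [[761.1, -222.4], [598.3, -259.9], [553.8, -68.1]] plane slope mrad [-1.7 -0.1] z 0.0431 2406
467 ((542.2448120117188, -34.39775848388672), (50.738525390625, 83.01182556152344), 18.430551528930664) [[505.1000061035156, -3.0], [531.2999877929688, -81.80000305175781], [579.4000244140625, -65.80000305175781], [553.2000122070312, 13.0]]
tip [555.3672   -73.774734] d [ 0.31615484 -0.94870764] phi 18.430542 cen [536.3979   -16.852276] foot along 54.563583302960296 lat(+far) 0.3705801213768609
```

View pics/f7.png

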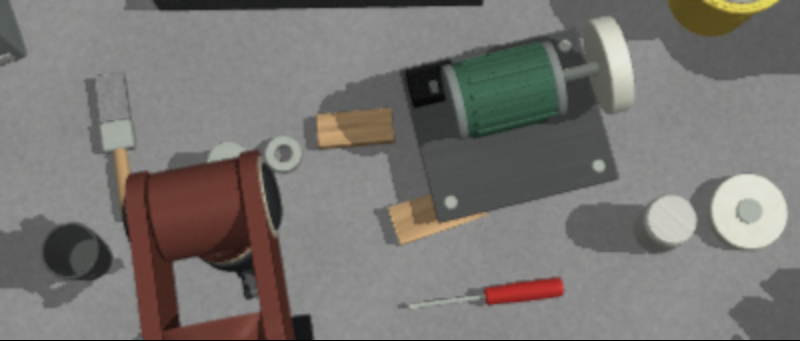

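View pics/t7.png

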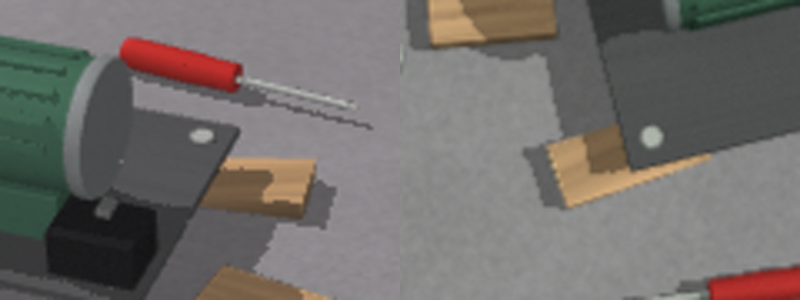

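The wedge did not move under the press, the plate is level and in place, the visible bystanders are undisturbed, and the arm is clear. I'm handing in.

```bash
python3 -c "
from station import ctrl
print(ctrl.finish_job())"
```

```text
the job is handed in; nothing more can be done
None
```

I turned the wedge with a side nudge, then pushed it thin edge first under the short foot until the push reached about 7.7 N. I then pressed the plate corner above the foot with about 16 N. The job is handed in at about 13.4 s, with the arm retreated and touching nothing.

**Checks that passed**
- **Press test:** the corner gave only about 0.3 mm under 16 N, and the wedge showed no shift (under 0.3 mm).
- **Polisher:** its bolts are within 1 mm of where they started, and the plate is level within measurement noise.
- **Wedge:** its axis is within about 1 mm of the foot's centre.
- **Other things:** the pictures show nothing else moved. The arm partly hid the jar and the brush in the last one.

**Checks that disagreed or need care**
- **Wedge depth:** I measured the foot at about x = +17.6 mm on the wedge, against the nominal +15. That is near the limit of the calibration (about 2 mm), so I relied on the push force and the press test instead.
- **Side force:** during the press a sideways force of about 8 N built up, but it moved nothing.

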